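# Tighten the craft press

### The job

The glued card is in the wooden press, but only one of its two square nuts has been tightened. Run the loose nut down clockwise with the gripper's fingers until it is finger-tight (its pointer at the short mark), then use the large open-ended wrench, not the fingers, for the last part of a turn until the pointer is at the long mark and the nut stops. Leave the nut tight, lay the wrench flat in the wooden tray, and leave the other things on the table where they are.

Things in the scene. Friction and masses are not known exactly. Their poses are not given: they have to be found in the camera images.
- press: Plywood craft press fixed to the table: two boards 180 (x) by 280 (y) by 18 mm with card between, top face 58 mm above the table. Origin: centre of its underside. A threaded post with a steel square nut stands at x = 0 near each end, y = +95 and -95 mm; which nut is the loose one varies, the other is tight and cannot turn.
- nut_center (a point): Centre of the loose square nut: 30 mm across flats, 27 mm high (67 to 94 mm above the table), axis vertical; the post sticks out 6 mm above it, a flange and washer 50 mm across lie 6 mm high below it. Turns with the nut: its four flats face its +x, -x, +y and -y; a pointer tab on the flange reaches out 38 mm along its +x. The nut turns in place.
- loose_post: Aluminium plate 112 by 84 by 3 mm under the loose nut, on the press, 58 mm above the table (origin on the nut's axis). Its two dark raised lines mark where the pointer should be: the short thin one finger-tight, the long thick one fully tight. The tight nut at the other end has the same plate, its pointer already at the long line.
- nut: The same loose square nut, origin at the centre of its underside, 67 mm above the table; axes as nut_center.
- nut_hand (a joint): Clockwise (seen from above) turn of the loose nut over its easy part, rad: starts between 0 and 0.6, finger-tight at its stop at 2.6 (pointer at the short mark). Resists with about 0.3 N m; it also turns back as easily, so do not drag the nut back when regrasping or when taking the wrench off.
- nut_final (a joint): Further clockwise turn past finger-tight, rad: 0 at the start, hard stop at 0.54 (pointer at the long mark, fully tight). Moves only with nut_hand at its stop; needs about 0.7 N m.
- wrench: Large steel open-ended wrench lying flat, 12 mm thick, 0.28 kg, about 235 mm long. Origin: on its underside, below the best grip point on the handle (18 mm wide; handle from x = -80 to x = +80 mm). +x points to the jaw, +z up.
- wrench_jaw (a point): Centre of the wrench's jaw, where the nut's axis belongs when engaged: 120 mm ahead (+x) of the wrench's origin, 6 mm above its underside. The jaw opens to +x, 32.5 mm wide between its parallel faces (which face +y and -y), its back 19 mm behind this point, its flared tips 25 mm ahead; head 63 mm wide (68 mm at the tips).
- wrench_tail (a point): Near the end of the wrench's handle: 75 mm behind the origin (-x), 6 mm above the underside.
- tray: Open wooden tray fixed to the table, outside 310 (x) by 170 (y) by 28 mm high, walls and floor 5 mm. Origin: centre of its underside.
- small_spanner: Bystander: a much smaller spanner (jaw 13 mm, 8 mm thick, about 120 mm long), too small for the nut. Origin under its handle.
- glue: Bystander: yellow glue bottle, 52 mm diameter, 130 mm high. Origin: centre of underside.
- paint_jar: Bystander: low blue paint jar with white cap, 48 mm diameter, 48 mm high. Origin: centre of underside.
- tape: Bystander: roll of tape lying flat, 84 mm diameter, 22 mm high. Origin: centre of underside.
- egg: Bystander: blue and white ceramic egg standing on its flat foot, 47 mm diameter, 58 mm high. Origin: centre of underside.
- brush_mug: Bystander: white mug with brushes, 76 mm diameter, 175 mm high with brushes. Origin: centre of underside.

How it is judged:
On the way, in this order (a step that is already met when the one before it is completed fails the run):
1. the loose nut is finger-tight: turned to within 0.2 rad of its easy stop (nut_hand above 2.4) (value of joint nut_hand above 2.4 rad), for 0.1 s.
2. the nut is fully tightened, within 0.1 rad of its hard stop (nut_final above 0.44, nut_hand above 2.4) (value of joint nut_hand above 2.4 rad and value of joint nut_final above 0.44 rad), for 0.1 s.
At the end, for the whole second after the job is handed in: The nut is still tight (nut_final above 0.44 rad, nut_hand above 2.4 rad), and the wrench lies flat and still inside the tray: its jaw centre and its tail point both within the tray's walls (150 by 80 mm either side of the tray's centre) and 4 to 22 mm above the tray's underside (all of step 2 and x of wrench_jaw in the frame of tray between -0.15 and 0.15 m and y of wrench_jaw in the frame of tray between -0.08 and 0.08 m and z of wrench_jaw in the frame of tray between 0.004 and 0.022 m and x of wrench_tail in the frame of tray between -0.15 and 0.15 m and y of wrench_tail in the frame of tray between -0.08 and 0.08 m and z of wrench_tail in the frame of tray between 0.004 and 0.022 m and linear speed of wrench below 0.02 m/s and angular speed of wrench below 0.2 rad/s); the robot touches nothing.
It fails at once if the fingers, not the wrench, tighten the nut past finger-tight (they touch the nut while nut_final turns beyond 0.2 rad) (value of joint nut_final above 0.2 rad and velocity of joint nut_final above 0.03 rad/s and contact force between the fingers and nut above 1 N).
It fails at once if the wrench, not the fingers, runs the nut down (it pushes the nut clockwise while nut_hand is below 2.2 rad) (value of joint nut_hand below 2.2 rad and velocity of joint nut_hand above 0.1 rad/s and contact force between wrench and nut above 1 N).
It fails at once if a bystander (small spanner, glue, paint jar, tape, egg or brush mug) is moved more than 30 mm (distance of any of small_spanner, glue, paint_jar, tape, egg, brush_mug from where it was at the start of the episode above 0.03 m).
It also fails if it takes over 72 s, if anything falls off the work surface, if the arm or the gripper's body presses on something with over 40 N, if the wrist force passes 120 N, or if a joint passes its speed limit or range.

### The arm

A 6-joint arm with a two-finger parallel gripper is mounted at the origin on the work surface. World frame = base frame: x ahead of the robot, y to its left, z up, the work surface at z = 0. Lengths are in m, angles in rad, forces in N, time in s.
With the tool pointing down it reaches from about 0.25 to 0.725 m from the base axis. Payload 4 kg.
Tool frame: the origin (TCP) lies midway between the tips of the shut fingers; the grasp point (between the pads) lies 19 mm behind it (bot.grip_depth is the distance from the TCP to the grasp point, in m); z points along the fingers, y is the line along which they close (so a half turn about z gives the same grasp; the last joint's range is limited). The gripper opens to 85 mm and grips with 20 to 120 N. Pads are 22 mm wide; open, the fingers measure 114 mm over their backs; the gripper's body (76 mm by 85 mm) begins 54 mm behind the grasp point. The pads swing forward as they close: fully open they stand 13 mm farther back than shut.
Start: joints at [-1.171, 0.241, 0.005, 1.335, 0, 1.571], TCP at [0.195, -0.461, 0.231] pointing down, gripper open.
Joint ranges: [-2.72, 2.72], [-1.05, 1.87], [-1.09, 1.28], [-1.99, 2.15], [-1.42, 1.44], [-3.14, 3.14]. Speed limits (rad/s): [2.79, 2.79, 3.14, 3.14, 3.14, 3.14].

### API

Orientations are given as a unit quaternion [x, y, z, w].
In Python, from workcell import bot gives the robot as it stands.
- The arm moves only by the shell command python3 -m creep 'ROWS'. ROWS is JSON, one flat list of numbers, 5 for each row, row after row: the shift along the world's x, y, z in m, then the turn about the world's z in rad, then the finger opening in m, from 0 to 0.0854. In form: [x, y, z, twist, claw, x, y, z, twist, claw, ...]. A call has 1 to 10 rows; each row is the pose to reach, as a shift and turn from the pose commanded when the call began; what a row does not reach only later rows make up. A row lasts 1/12 s, in which the tool goes at most 41.7 mm and 7.16 degrees, less where a joint would pass 70% of its speed; a pose out of reach is approached as far as the arm can. A call with a gripper value outside its range is refused whole. The fingers move at their own pace and stop on an object; the grip force is fixed at half the most. Time passes only in rows, so rows that repeat a pose let the fingers close. It gives the time, the measured TCP pose, the force, the opening and the grip force at its end, in the units of the state.
- bot.get_obs(): the state, without advancing time (a new reading comes with each control period).
- bot.camera(name): name is "scene" or "top" or "wrist"; returns a dict with "pixels" (384x512x3 uint8, red, green, blue), "camera_matrix" (3x3 intrinsics, pixels), "extrinsics" (4x4, takes a point from world to camera coordinates); the wrist camera has in their place "T_tool_cam" (4x4, takes a point from camera to tool coordinates, whose origin is the TCP and whose axes are the flange's). Camera axes: x right, y down, z forward; pixel columns grow to the right and rows downward; lengths in m; the calibration is good to about 2 mm. A picture is of the moment at which its call begins: read the wrist's pose just before it. There is no depth.
- bot.job_done(): hands the job in; it is judged then, once.
Trained networks look in the newest picture that a camera, given by its name, has taken for a name from the list of things; names that differ only in an ending like _2 or _b are one class to them, and where a whole thing is asked for, a point or a joint stands for the part that bears it (a point fixed in the world has none). Each returns a list of dicts, best first, with "score" (0 to 1); they miss things now and then, are a little off and sometimes report something else, mostly with a low value. They report only what shows in the picture. A call takes as long as a camera call.
- bot.look_for(camera, thing): "centre" ([column, row] as shares, 0 to 1, of the picture: columns of its width, rows of its height, amid what is visible of it).
- bot.place_of(camera, thing): "centre" ([column, row] as shares, 0 to 1, of the picture: columns of its width, rows of its height: a listed point, or the origin of a listed thing).
The state is a dict: "clock": time; "joint_pos": joint angles; "joint_vel": joint speeds; "tau": joint torques, N m; "eef_pos": TCP position; "tool_rot": TCP orientation; "ft_force": force on the tool from outside, world axes, zero at the start; "ft_torque": the same for the moment, N m; "grip_width": finger opening in m; "grasp_force": force on a finger pad.
Only numpy, scipy, OpenCV 4.12 (cv2) and the standard library are available. Lean on these libraries where they do the work, as an engineer would, in place of code of your own. Each camera call takes 0.05 s, during which the arm holds its last target. There are 200 camera calls.

## Working session

There is one attempt and no reset: what is moved stays moved. The work goes in short steps, Python scripts to look and compute and a shell command to move; the robot and the scene stay as the last step left them, time stands still between calls to the robot, and variables do not carry over. Pictures are saved under pics/ and viewed, at most 10 in all, crops included, and the job is handed in when it is done.

```bash
mkdir -p pics; ls; cat > h.py <<'E'
import numpy as np, cv2, json
from workcell import bot
from scipy.spatial.transform import Rotation as R
def ray(cam,c,px):
    K=np.array(cam["camera_matrix"]);p=np.array([px[0]*512,px[1]*384,1.])
    d=np.linalg.inv(K)@p
    if "extrinsics" in cam:
        E=np.linalg.inv(np.array(cam["extrinsics"]))
    else:
        T=np.eye(4);T[:3,:3]=R.from_quat(c["tool_rot"]).as_matrix();T[:3,3]=c["eef_pos"]
        E=T@np.array(cam["T_tool_cam"])
    return E[:3,3],E[:3,:3]@d
def atz(cam,c,px,z):
    o,d=ray(cam,c,px);return o+d*(z-o[2])/d[2]
def snap(name):
    o=bot.get_obs();return bot.camera(name),o
def save(cam,f):cv2.imwrite(f,cam["pixels"][:,:,::-1])
E
python3 - <<'E'
from h import *
Z=dict(press=0,nut_center=.0805,loose_post=.058,wrench=0,wrench_jaw=.006,wrench_tail=.006,tray=0,small_spanner=0,glue=0,paint_jar=0,tape=0,egg=0,brush_mug=0,nut=.067)
ims=[]
for n in("top","scene"):
    c,o=snap(n);ims.append(c["pixels"]);save(c,f"pics/{n}0.png")
    for t,z in Z.items():
        for r in bot.place_of(n,t)[:2]:
            print(n,t,round(r["score"],2),np.round(np.array(r["centre"])*[512,384]),np.round(atz(c,o,r["centre"],z),3)[:2])
print(bot.get_obs()["clock"])
E
```

```text
pics
top press 0.7 [274. 206.] [ 0.539 -0.017]
top nut_center 0.68 [309. 210.] [ 0.521 -0.106]
top loose_post 0.78 [307. 213.] [ 0.515 -0.103]
top wrench 0.75 [396. 226.] [ 0.478 -0.358]
top wrench 0.71 [310. 209.] [ 0.53  -0.117]
top wrench_jaw 0.61 [397. 180.] [ 0.606 -0.364]
top wrench_tail 0.85 [398. 253.] [ 0.405 -0.358]
top tray 0.77 [142. 217.] [0.512 0.356]
top small_spanner 0.75 [246. 130.] [0.759 0.06 ]
top small_spanner 0.56 [280. 130.] [ 0.758 -0.039]
top glue 0.61 [197. 134.] [0.751 0.201]
top paint_jar 0.8 [212. 263.] [0.382 0.157]
top tape 0.61 [321. 271.] [ 0.356 -0.146]
top egg 0.74 [244. 129.] [0.762 0.065]
top egg 0.27 [142. 215.] [0.518 0.358]
top brush_mug 0.61 [334. 136.] [ 0.737 -0.193]
top brush_mug 0.19 [212. 265.] [0.375 0.159]
top nut 0.69 [308. 213.] [ 0.516 -0.104]
top nut 0.46 [399. 255.] [ 0.403 -0.339]
scene press 0.59 [249. 201.] [ 0.529 -0.016]
scene nut_center 0.45 [213. 182.] [ 0.519 -0.102]
scene nut_center 0.27 [212. 190.] [ 0.544 -0.109]
scene loose_post 0.85 [210. 189.] [ 0.521 -0.112]
scene loose_post 0.63 [210. 183.] [ 0.502 -0.112]
scene wrench 0.82 [111. 206.] [ 0.481 -0.372]
scene wrench 0.21 [357. 261.] [0.75 0.2 ]
scene wrench_jaw 0.76 [113. 241.] [ 0.598 -0.357]
scene wrench_tail 0.6 [112. 179.] [ 0.392 -0.373]
scene tray 0.6 [375. 177.] [0.509 0.348]
scene small_spanner 0.68 [113. 178.] [ 0.381 -0.374]
scene small_spanner 0.63 [257. 284.] [ 0.763 -0.039]
scene glue 0.9 [356. 260.] [0.746 0.198]
scene paint_jar 0.81 [293. 152.] [0.367 0.146]
scene tape 0.78 [196. 162.] [ 0.359 -0.142]
scene egg 0.68 [297. 273.] [0.754 0.054]
scene brush_mug 0.65 [187. 283.] [ 0.733 -0.192]
scene nut 0.65 [211. 187.] [ 0.521 -0.109]
scene nut 0.64 [111. 240.] [ 0.637 -0.341]
1.5
```

```bash
python3 - <<'E'
import cv2
i=cv2.imread("pics/top0.png")[100:300,100:440]
cv2.imwrite("pics/top0c.png",cv2.resize(i,None,fx=2.3,fy=2.3,interpolation=cv2.INTER_CUBIC))
E
```

```text
(no output)
```

View pics/top0c.png

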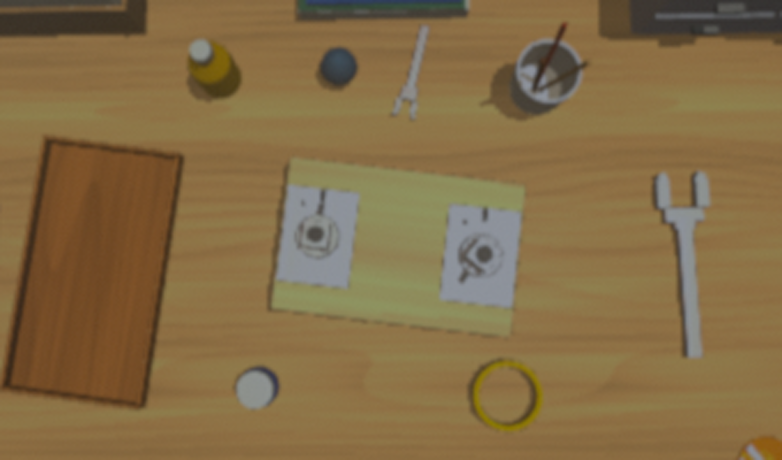

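The top view shows the loose nut at (484,254) in the crop, that is y≈-0.105. Its pointer faces lower-left at (464,278), the short mark is at (464,221) and the long mark at (486,214). The wrench is at the right, jaw up at (683,195), and the tray is at the left.

```bash
python3 -m creep '[0.03,0.03,0,0,0.085,0.06,0.06,0,0,0.085,0.09,0.09,0,0,0.085,0.12,0.12,0,0,0.085,0.15,0.15,0,0,0.085,0.17,0.18,0,0,0.085,0.19,0.21,0,0,0.085,0.21,0.24,0,0,0.085,0.23,0.27,0,0,0.085,0.24,0.29,0,0,0.085]'; python3 - <<'E'
from h import *
c,o=snap("wrist");save(c,"pics/w1.png")
print(np.round(c["T_tool_cam"],3).tolist(),R.from_quat(o["tool_rot"]).as_matrix().round(3).tolist(),o["joint_pos"],o["eef_pos"])
for t,z in dict(nut_center=.0805,loose_post=.058,nut=.067,press=0).items():
    for r in bot.place_of("wrist",t)[:2]: print(t,r["score"],np.array(r["centre"])*[512,384],atz(c,o,r["centre"],z).round(4))
E
```

```text
clock: 2.33
eef_pos: [0.4364, -0.1679, 0.2314]
tool_rot: [0.98, 0.2, 0.001, -0.0]
ft_force: [0.1, -0.7, 0.1]
grip_width: 0.0848
grasp_force: 0.0
[[-0.0, -0.953, -0.304, 0.077], [1.0, -0.001, 0.001, 0.001], [-0.001, -0.304, 0.953, -0.142], [0.0, 0.0, 0.0, 1.0]] [[0.92, 0.392, 0.001], [0.392, -0.92, 0.001], [0.001, 0.0, -1.0]] [-3.67986488e-01  1.75697002e-01 -7.69326621e-02  1.31720070e+00
  9.27595310e-04  2.37112390e+00] [ 0.43639087 -0.16794814  0.23142118]
nut_center 0.59 [233.1136  66.0864] [ 0.5225 -0.111   0.0805]
loose_post 0.9 [233.4208  68.1984] [ 0.522  -0.1098  0.058 ]
nut 0.74 [232.9088  64.3968] [ 0.5245 -0.109   0.067 ]
press 0.68 [161.792   25.3056] [ 0.5345 -0.0164  0.    ]
```

View pics/w1.png

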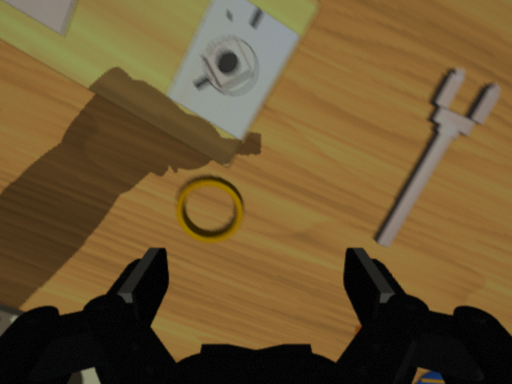

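The wrist picture shows the loose nut's post at (228,62), with the pointer tip at about (197,87). The short mark is at (229,15) and the long mark at (256,18). The tape and the wrench are clear of it.

```bash
python3 - <<'E'
from h import *
i=cv2.imread("pics/w1.png")[0:120,160:320]
cv2.imwrite("pics/w1c.png",cv2.resize(i,None,fx=5,fy=5,interpolation=cv2.INTER_CUBIC))
c,o=snap("wrist")
f=lambda u,v,z:atz(c,o,[u/512,v/384],z)[:2]
n=f(228,62,.1);print("post",n)
for k,u,v,z in(("ptr",197,87,.065),("long",256,18,.061),("short",229,15,.061)):
    p=f(u,v,z);d=p-n;print(k,p,np.degrees(np.arctan2(d[1],d[0])),np.hypot(*d))
E
```

```text
post [ 0.52074326 -0.11097446]
ptr [ 0.49062326 -0.08785757] 142.49401833462625 0.037968473469357084
long [ 0.5670986  -0.11657267] -6.886113736748841 0.04669214886824011
short [ 0.5598089  -0.09314929] 24.52662874465635 0.042940194598163735
```

View pics/w1c.png

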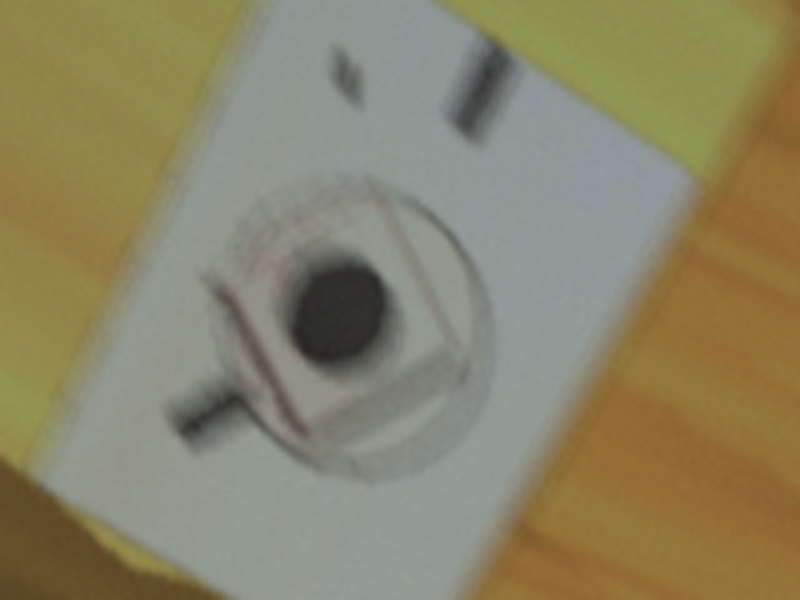

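The crop shows the pointer at lower-left, about 142° yaw. The short mark is at 24.5° and the long mark at -7°, so the nut needs about 118° clockwise.

```bash
python3 -m creep '[0.01,0.006,-0.005,0.12,0.085,0.02,0.012,-0.01,0.24,0.085,0.03,0.02,-0.02,0.36,0.085,0.04,0.028,-0.03,0.48,0.085,0.05,0.035,-0.04,0.60,0.085,0.06,0.042,-0.05,0.72,0.085,0.07,0.05,-0.06,0.84,0.085,0.08,0.055,-0.07,0.96,0.085,0.085,0.059,-0.075,1.08,0.085,0.085,0.059,-0.08,1.20,0.085]'; python3 -m creep '[0,0,0,0.12,0.085,0,0,0,0.24,0.085,0,0,0,0.36,0.085,0,0,0,0.48,0.085,0,0,0,0.60,0.085,0,0,0,0.72,0.085,0,0,0,0.84,0.085,0,0,0,0.884,0.085,0,0,0,0.884,0.085]'; python3 - <<'E'
from h import *
c,o=snap("wrist");save(c,"pics/w2.png");o=bot.get_obs()
print(R.from_quat(o["tool_rot"]).as_matrix().round(3).tolist(),o["joint_pos"].round(3),o["eef_pos"])
print(np.degrees(np.arctan2(*R.from_quat(o["tool_rot"]).as_matrix()[[1,0],0])))
for t,z in dict(nut_center=.0805,loose_post=.058,nut=.067).items():
    for r in bot.place_of("wrist",t)[:2]: print(t,r["score"],np.array(r["centre"])*[512,384],atz(c,o,r["centre"],z).round(4))
E
```

```text
clock: 3.47
eef_pos: [0.52, -0.1124, 0.1505]
tool_rot: [0.695, 0.719, 0.0, -0.0]
ft_force: [-0.0, -0.5, -0.2]
grip_width: 0.0852
grasp_force: 0.0
clock: 4.22
eef_pos: [0.5192, -0.1132, 0.1513]
tool_rot: [0.324, 0.946, -0.0, -0.0]
ft_force: [-0.4, 0.5, 0.1]
grip_width: 0.0855
grasp_force: 0.0
[[-0.789, 0.614, -0.0], [0.614, 0.789, -0.0], [0.0, -0.0, -1.0]] [-0.214  0.35  -0.058  1.163 -0.     0.447] [ 0.51921355 -0.11298271  0.15129947]
142.10604975632833
nut_center 0.82 [265.984 201.6  ] [ 0.5219 -0.1068  0.0805]
loose_post 0.75 [261.5808 192.1152] [ 0.52  -0.109  0.058]
nut 0.69 [263.9872 197.9904] [ 0.5226 -0.1088  0.067 ]
```

View pics/w2.png

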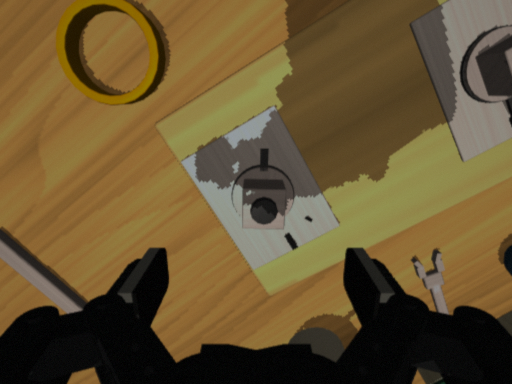

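The nut sits square to the gripper, with its post top at (263,210), top-face corners at about x 243 to 286, and the pointer straight up at (264,158).

```bash
python3 - <<'E'
from h import *
c,o=snap("wrist")
f=lambda u,v,z:atz(c,o,[u/512,v/384],z)[:2].round(4)
print(o["eef_pos"],f(263.5,210,.1),f(264.5,(185+229)/2,.094),f(264,150,.065))
E
```

```text
[ 0.51943735 -0.11231154  0.15133601] [ 0.52   -0.1074] [ 0.5206 -0.1068] [ 0.4932 -0.0854]
```

```bash
python3 -m creep '[0.0015,0.004,-0.02,0,0.085,0.0015,0.004,-0.04,0,0.085,0.0015,0.004,-0.06,0,0.085,0.0015,0.004,-0.075,0,0.085,0.0015,0.004,-0.081,0,0.085,0.0015,0.004,-0.081,0,0.085,0.0015,0.004,-0.081,0,0.0,0.0015,0.004,-0.081,0,0.0,0.0015,0.004,-0.081,0,0.0,0.0015,0.004,-0.081,0,0.0]';python3 -m creep '[0,0,0,0,0,0,0,0,0,0,0,0,0,0,0]'; python3 - <<'E'
from h import *
o=bot.get_obs()
print(o["joint_pos"].round(3),o["ft_torque"],np.degrees(np.arctan2(*R.from_quat(o["tool_rot"]).as_matrix()[[1,0],0])))
E
```

```text
clock: 5.3
eef_pos: [0.522, -0.1078, 0.0714]
tool_rot: [0.323, 0.946, 0.0, 0.001]
ft_force: [-0.7, -0.1, -0.4]
grip_width: 0.0381
grasp_force: 0.0
clock: 5.55
eef_pos: [0.5215, -0.1081, 0.0716]
tool_rot: [0.323, 0.946, -0.0, 0.001]
ft_force: [-2.6, -0.8, 6.0]
grip_width: 0.0288
grasp_force: 58.8
[-0.204  0.426 -0.171  0.972 -0.001  0.455] [-0.22059131  0.42254636 -0.1266052 ] 142.26738766026662
```

```bash
python3 -m creep '[0,0,0,-0.1,0,0,0,0,-0.2,0,0,0,0,-0.3,0,0,0,0,-0.4,0,0,0,0,-0.5,0,0,0,0,-0.6,0,0,0,0,-0.7,0,0,0,0,-0.8,0,0,0,0,-0.9,0,0,0,0,-1.0,0]'; python3 - <<'E'
from h import *
c,o=snap("wrist")
f=lambda u,v,z:atz(c,o,[u/512,v/384],z)[:2].round(4)
save(c,"pics/w3.png")
print(o["joint_pos"].round(3),o["ft_torque"],np.degrees(np.arctan2(*R.from_quat(o["tool_rot"]).as_matrix()[[1,0],0])))
E
```

```text
clock: 6.38
eef_pos: [0.5215, -0.1082, 0.0716]
tool_rot: [0.739, 0.674, -0.0, 0.001]
ft_force: [-1.7, -1.9, 6.1]
grip_width: 0.0289
grasp_force: 58.4
[-2.040e-01  4.260e-01 -1.710e-01  9.720e-01 -1.000e-03  1.458e+00] [-0.3083474   0.48470866  0.28370652] 84.76657616916111
```

View pics/w3.png

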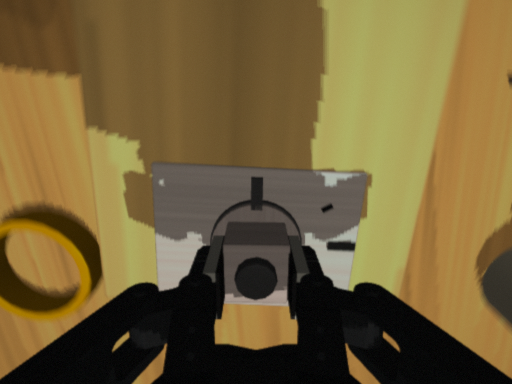

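The nut turns with the gripper. The pointer at (257,190) lies along tool x, and the short mark is at (327,208).

```bash
python3 -m creep '[0,0,0,-0.1,0,0,0,0,-0.2,0,0,0,0,-0.3,0,0,0,0,-0.4,0,0,0,0,-0.5,0,0,0,0,-0.6,0,0,0,0,-0.7,0,0,0,0,-0.8,0,0,0,0,-0.9,0,0,0,0,-0.95,0]'; python3 - <<'E'
from h import *
o=bot.get_obs()
print(o["ft_torque"],np.degrees(np.arctan2(*R.from_quat(o["tool_rot"]).as_matrix()[[1,0],0])))
E
python3 -m creep '[0,0,0,-0.03,0,0,0,0,-0.06,0,0,0,0,-0.06,0]'; python3 - <<'E'
from h import *
c,o=snap("wrist")
save(c,"pics/w4.png")
print(o["joint_pos"].round(3),o["ft_torque"],np.degrees(np.arctan2(*R.from_quat(o["tool_rot"]).as_matrix()[[1,0],0])))
E
```

```text
clock: 7.27
eef_pos: [0.5214, -0.1081, 0.0716]
tool_rot: [0.965, 0.262, 0.0, 0.001]
ft_force: [-2.1, -1.4, 5.8]
grip_width: 0.0288
grasp_force: 58.5
[-0.2564126   0.52450585  0.29049499] 30.38068860734521
clock: 7.52
eef_pos: [0.5214, -0.1081, 0.0716]
tool_rot: [0.972, 0.234, 0.0, 0.001]
ft_force: [-1.5, -1.2, 6.8]
grip_width: 0.029
grasp_force: 59.2
[-2.040e-01  4.260e-01 -1.710e-01  9.720e-01 -1.000e-03  2.465e+00] [-0.24945907  0.46838268 -0.02198325] 27.097917592936284
```

View pics/w4.png

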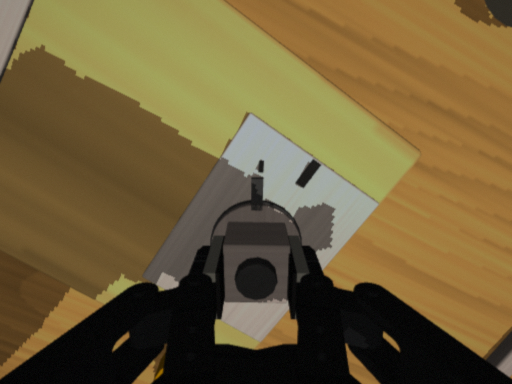

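The pointer (257,190) is about 2 to 3° short of the short mark (261,166), so nut_hand is about 2.55. I'll release here and go to the wrench.

```bash
python3 -m creep '[0,0,0,0,0.085,0,0,0,0,0.085,0,0,0,0,0.085,0,0,0,0,0.085,0,0,0.03,0,0.085,0,0,0.06,0,0.085,0,0,0.09,0,0.085,0,-0.03,0.11,-0.1,0.085,-0.005,-0.07,0.13,-0.2,0.085,-0.015,-0.11,0.13,-0.3,0.085]';python3 -m creep '[-0.01,-0.04,0,-0.1,0.085,-0.02,-0.08,0,-0.14,0.085,-0.025,-0.12,0,-0.14,0.085,-0.027,-0.142,0,-0.14,0.085,-0.027,-0.142,0,-0.14,0.085,-0.027,-0.142,0,-0.14,0.085,-0.027,-0.142,0,-0.14,0.085]'; python3 - <<'E'
from h import *
c,o=snap("wrist");save(c,"pics/w5.png")
print(o["eef_pos"],np.degrees(np.arctan2(*R.from_quat(o["tool_rot"]).as_matrix()[[1,0],0])))
for t,z in dict(wrench=0,wrench_jaw=.006,wrench_tail=.006,nut_center=.0805).items():
    for r in bot.place_of("wrist",t)[:2]: print(t,r["score"],np.array(r["centre"])*[512,384],atz(c,o,r["centre"],z).round(4))
E
```

```text
clock: 8.4
eef_pos: [0.5098, -0.216, 0.2047]
tool_rot: [0.996, 0.086, 0.004, 0.002]
ft_force: [1.1, -0.8, 0.2]
grip_width: 0.0852
grasp_force: 0.0
clock: 8.98
eef_pos: [0.4796, -0.3564, 0.1997]
tool_rot: [1.0, 0.017, -0.0, -0.001]
ft_force: [-0.4, -0.2, -0.4]
grip_width: 0.0851
grasp_force: 0.0
[ 0.47957748 -0.35643037  0.19972826] 1.941021211158629
wrench 0.55 [263.5776 165.5808] [ 0.4804 -0.3667  0.    ]
wrench_tail 0.84 [263.9872 231.7056] [ 0.4007 -0.3703  0.006 ]
```

View pics/w5.png

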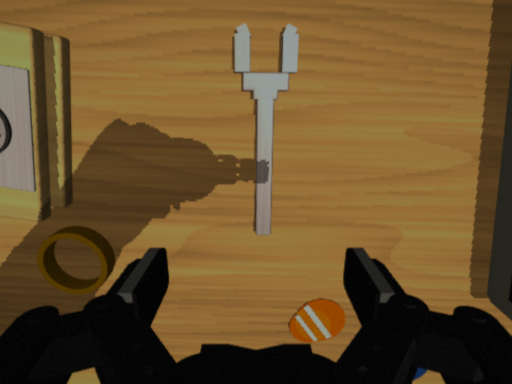

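The wrench lies nearly along the tool x axis. Its handle runs from (265,97) to (262.5,234), the jaw back is at row 73 and the tips are at (241,25) and (291,25).

```bash
python3 - <<'E'
from h import *
c,o=snap("wrist")
f=lambda u,v,z:atz(c,o,[u/512,v/384],z)[:2].round(4)
g=cv2.cvtColor(c["pixels"],cv2.COLOR_RGB2HSV)
for v in (60,110,130,190,210,225):
    m=np.where((g[v,220:310,1]<60)&(g[v,220:310,2]>90))[0]+220
    print(v,m.min(),m.max(),f(m.min(),v,.012),f(m.max()+1,v,.012)) if len(m) else print(v)
print("end",f(263,234.5,.012),"back",f(266,73,.012),"tip",f(266,25,.012))
print(bot.get_obs()["clock"])
E
```

```text
60 236 297 [ 0.5902 -0.3338] [ 0.5924 -0.3955]
110 258 273 [ 0.5428 -0.3575] [ 0.5434 -0.3742]
130 258 272 [ 0.5222 -0.3583] [ 0.5228 -0.3743]
190 257 271 [ 0.4553 -0.3597] [ 0.4559 -0.3767]
210 257 270 [ 0.4311 -0.3606] [ 0.4317 -0.3768]
225 256 270 [ 0.4123 -0.3601] [ 0.4129 -0.3777]
end [ 0.4003 -0.3689] back [ 0.5791 -0.3642] tip [ 0.6224 -0.3622]
9.2833
```

```bash
python3 -m creep '[0,-0.011,-0.035,0,0.085,0,-0.011,-0.07,0,0.085,0,-0.011,-0.105,0,0.085,0,-0.011,-0.14,0,0.085,0,-0.011,-0.17,0,0.085,0,-0.011,-0.188,0,0.085,0,-0.011,-0.197,0,0.06,0,-0.011,-0.197,0,0.03,0,-0.011,-0.197,0,0,0,-0.011,-0.197,0,0]'; python3 -m creep '[0,0,0,0,0,0,0,0,0,0,0,0,0,0,0,0,0,0,0,0]'
```

```text
clock: 10.12
eef_pos: [0.4812, -0.3689, 0.0052]
tool_rot: [1.0, 0.017, 0.001, 0.001]
ft_force: [0.0, -0.1, -0.5]
grip_width: 0.0383
grasp_force: 0.0
clock: 10.45
eef_pos: [0.4811, -0.3686, 0.0055]
tool_rot: [1.0, 0.017, 0.002, 0.001]
ft_force: [-0.1, 1.7, 5.2]
grip_width: 0.0158
grasp_force: 60.1
```

```bash
python3 -m creep '[0,0,0.03,0,0,0,0,0.06,0,0,0,0,0.09,0,0,-0.02,0.02,0.12,0.05,0,-0.04,0.04,0.13,0.1,0,-0.06,0.07,0.135,0.15,0,-0.08,0.1,0.135,0.2,0,-0.1,0.13,0.135,0.27,0,-0.11,0.155,0.135,0.34,0,-0.118,0.17,0.135,0.41,0]'; python3 -m creep '[0,0.005,0,0.03,0,0,0.01,0,0.03,0,0,0.01,0,0.03,0,0,0.01,0,0.03,0]'; python3 - <<'E'
from h import *
c,o=snap("wrist");save(c,"pics/w6.png")
print(o["eef_pos"],o["grip_width"],R.from_quat(o["tool_rot"]).as_matrix().round(3).tolist(),np.degrees(np.arctan2(*R.from_quat(o["tool_rot"]).as_matrix()[[1,0],0])))
for t,z in dict(wrench_jaw=.14,nut_center=.0805,nut=.067,loose_post=.058).items():
    for r in bot.place_of("wrist",t)[:2]: print(t,r["score"],np.array(r["centre"])*[512,384],atz(c,o,r["centre"],z).round(4))
i=cv2.imread("pics/w6.png")[0:260,110:430]
cv2.imwrite("pics/w6c.png",cv2.resize(i,None,fx=2.3,fy=2.3,interpolation=cv2.INTER_CUBIC))
E
```

```text
clock: 11.28
eef_pos: [0.3591, -0.1955, 0.1382]
tool_rot: [0.975, 0.222, -0.001, -0.001]
ft_force: [-0.3, 0.2, -2.9]
grip_width: 0.0157
grasp_force: 59.3
clock: 11.62
eef_pos: [0.3627, -0.1888, 0.1385]
tool_rot: [0.972, 0.234, 0.0, 0.001]
ft_force: [0.1, -0.2, -2.9]
grip_width: 0.0157
grasp_force: 59.3
[ 0.36266495 -0.18883402  0.13853254] 0.015740789506699313 [[0.89, 0.455, 0.001], [0.455, -0.89, -0.001], [0.0, 0.001, -1.0]] 27.093991952705593
```

View pics/w6c.png

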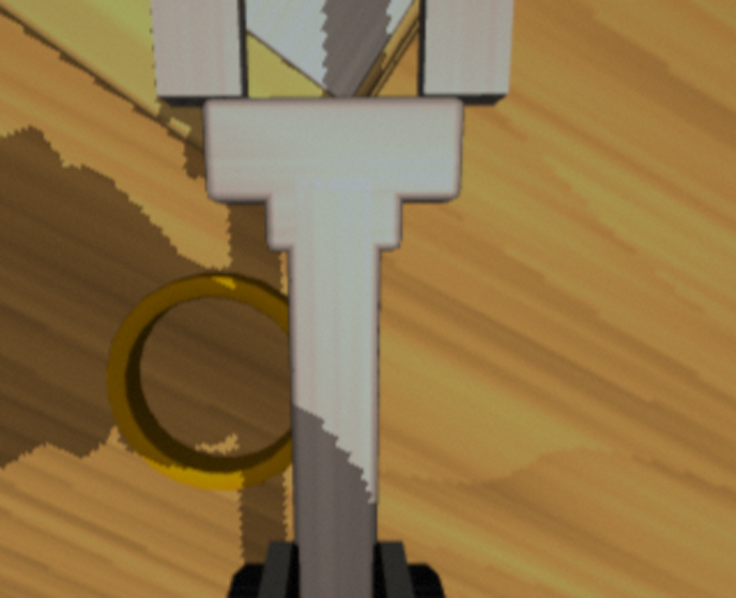

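The wrench is straight in the grip. The handle and head are centred near column 256 and the jaw back is at row 43 of the full picture.

```bash
python3 - <<'E'
from h import *
c,o=snap("wrist")
Rm=R.from_quat(o["tool_rot"]).as_matrix()
def f(u,v,z): return (Rm.T@(atz(c,o,[u/512,v/384],z)-o["eef_pos"])).round(4)
s=lambda u,v:(u/2.3+110,v/2.3)
for z in(.137,.145,.150):
    print(z,"back",f(*s(333,98),z),"L",f(*s(157,90),z),"R",f(*s(510,90),z),"inL",f(*s(244,90),z),"inR",f(*s(423,90),z),"handle",f(*s(290,250),z)[1],f(*s(380,250),z)[1])
E
```

```text
0.137 back [0.0982 0.0007 0.001 ] L [ 0.0995 -0.0316  0.001 ] R [0.0995 0.0333 0.001 ] inL [ 0.0995 -0.0156  0.001 ] inR [0.0995 0.0173 0.001 ] handle -0.0077 0.0099
0.145 back [ 0.097   0.0007 -0.007 ] L [ 0.0982 -0.0298 -0.007 ] R [ 0.0982  0.0315 -0.007 ] inL [ 0.0982 -0.0147 -0.007 ] inR [ 0.0982  0.0164 -0.007 ] handle -0.0072 0.0094
0.15 back [ 0.0962  0.0008 -0.012 ] L [ 0.0975 -0.0286 -0.012 ] R [ 0.0975  0.0303 -0.012 ] inL [ 0.0975 -0.0141 -0.012 ] inR [ 0.0975  0.0158 -0.012 ] handle -0.0069 0.0091
```

```bash
python3 -m creep '[0,0,-0.025,0,0,0,0,-0.045,0,0,0,0,-0.0545,0,0,0,0,-0.0545,0,0,0,0,-0.0545,0,0]'; python3 -m creep '[0.009,0.0046,0,0,0,0.018,0.0091,0,0,0,0.025,0.0127,0,0,0,0.0312,0.0159,0,0,0,0.0312,0.0159,0,0,0]'; python3 - <<'E'
from h import *
c,o=snap("wrist")
print(o["eef_pos"],o["ft_torque"],o["grip_width"],np.degrees(np.arctan2(*R.from_quat(o["tool_rot"]).as_matrix()[[1,0],0])))
save(c,"pics/w7.png")
E
```

```text
clock: 12.33
eef_pos: [0.3614, -0.1881, 0.0834]
tool_rot: [0.972, 0.234, -0.001, -0.0]
ft_force: [-0.2, -0.2, -2.1]
grip_width: 0.0157
grasp_force: 59.2
clock: 12.75
eef_pos: [0.3956, -0.172, 0.0845]
tool_rot: [0.972, 0.236, 0.001, 0.001]
ft_force: [0.9, -1.4, -2.3]
grip_width: 0.0157
grasp_force: 59.3
[ 0.39563065 -0.17198711  0.08445939] [-0.23322278 -0.19310107 -0.17015062] 0.015653642213268714 27.242946731934577
```

View pics/w7.png

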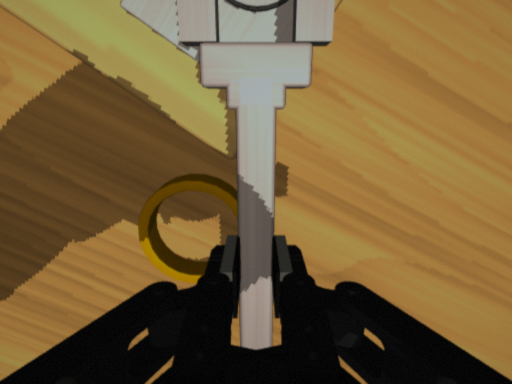

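The jaw straddles the flange symmetrically: inner edges at 217 and 296, flange arc centred near 257. There is no contact force, so I'll push on.

```bash
python3 -m creep '[0.007,0.0035,0,0,0,0.014,0.007,0,0,0,0.0214,0.0109,0,0,0,0.0214,0.0109,0,0,0,0.0214,0.0109,0,0,0]'; python3 - <<'E'
from h import *
c,o=snap("wrist")
print(o["eef_pos"],o["ft_torque"],o["grip_width"],np.degrees(np.arctan2(*R.from_quat(o["tool_rot"]).as_matrix()[[1,0],0])))
save(c,"pics/w8.png")
N=np.array([.5214,-.1081]);p=o["eef_pos"][:2]
r=p-N;L=np.hypot(*r);a=np.arctan2(r[1],r[0]);print(L,np.degrees(a))
for k in range(1,13):
    t=-.055*k;q=N+L*np.array([np.cos(a+t),np.sin(a+t)])-p;print(round(t,3),q.round(4))
E
```

```text
clock: 13.22
eef_pos: [0.4157, -0.1612, 0.0839]
tool_rot: [0.972, 0.235, 0.001, 0.0]
ft_force: [2.5, -1.7, -4.5]
grip_width: 0.0158
grasp_force: 59.3
[ 0.41568055 -0.16118208  0.08392687] [-0.43171632 -0.36098929 -0.27011894] 0.015816664064936363 27.19367927950042
0.11829754863251937 -153.33862366933386
-0.055 [-0.0028  0.0059]
-0.11 [-0.0052  0.0119]
-0.165 [-0.0073  0.0181]
-0.22 [-0.009   0.0244]
-0.275 [-0.0104  0.0307]
-0.33 [-0.0115  0.0371]
-0.385 [-0.0122  0.0436]
-0.44 [-0.0125  0.0501]
-0.495 [-0.0125  0.0566]
-0.55 [-0.0122  0.0631]
-0.605 [-0.0114  0.0696]
-0.66 [-0.0103  0.076 ]
```

```bash
python3 -m creep '[-0.0028,0.0059,0,-0.055,0,-0.0052,0.0119,0,-0.11,0,-0.0073,0.0181,0,-0.165,0,-0.009,0.0244,0,-0.22,0,-0.0104,0.0307,0,-0.275,0,-0.0115,0.0371,0,-0.33,0,-0.0122,0.0436,0,-0.385,0,-0.0125,0.0501,0,-0.44,0,-0.0125,0.0566,0,-0.495,0,-0.0122,0.0631,0,-0.55,0]'; python3 - <<'E'
from h import *
c,o=snap("wrist")
print(o["eef_pos"],o["ft_force"],o["ft_torque"],o["grip_width"],np.degrees(np.arctan2(*R.from_quat(o["tool_rot"]).as_matrix()[[1,0],0])))
N=np.array([.5214,-.1081]);p=o["eef_pos"][:2];print(np.hypot(*(p-N)))
E
```

```text
clock: 14.1
eef_pos: [0.4026, -0.0994, 0.0841]
tool_rot: [0.999, -0.04, 0.001, 0.002]
ft_force: [2.5, -4.8, -3.8]
grip_width: 0.0155
grasp_force: 59.3
[ 0.40262852 -0.09937402  0.08414096] [ 2.50104657 -4.81597248 -3.84297918] [-1.17435637 -0.38352115  0.12779729] 0.01549071940208681 -4.534889869771928
0.11909159109871525
```

```bash
python3 -m creep '[0.0004,0.0032,0,-0.027,0,0.0008,0.0065,0,-0.055,0,0.0013,0.0097,0,-0.082,0,0.0019,0.0129,0,-0.11,0,0.0019,0.0129,0,-0.11,0]'; python3 - <<'E'
from h import *
c,o=snap("wrist");save(c,"pics/w9.png")
print(o["eef_pos"],o["ft_force"],o["ft_torque"],o["grip_width"],np.degrees(np.arctan2(*R.from_quat(o["tool_rot"]).as_matrix()[[1,0],0])))
c,_=snap("top");i=c["pixels"][185:235,255:335,::-1]
cv2.imwrite("pics/t9.png",cv2.resize(np.ascontiguousarray(i),None,fx=8,fy=8,interpolation=cv2.INTER_CUBIC))
E
```

```text
clock: 14.57
eef_pos: [0.4043, -0.0864, 0.084]
tool_rot: [0.996, -0.093, 0.0, 0.001]
ft_force: [1.4, -5.5, -2.9]
grip_width: 0.0159
grasp_force: 59.3
[ 0.40428132 -0.08636531  0.08398611] [ 1.36751307 -5.49211869 -2.89123922] [-1.16411154 -0.21293023  0.03204134] 0.01588159963063018 -10.65581678608953
```

```bash
python3 -m creep '[0.0005,0.003,0,-0.025,0,0.001,0.006,0,-0.05,0,0.001,0.006,0,-0.05,0]'; python3 - <<'E'
from h import *
o=bot.get_obs();print(o["ft_force"],o["ft_torque"],o["eef_pos"])
E
```

```text
clock: 14.92
eef_pos: [0.4036, -0.0878, 0.0841]
tool_rot: [0.994, -0.11, 0.002, -0.007]
ft_force: [4.3, 5.0, -3.0]
grip_width: 0.0158
grasp_force: 60.9
[ 4.25157861  4.96013224 -2.96869081] [ 1.11236794 -0.82471332  0.97100858] [ 0.40362138 -0.08782188  0.0840602 ]
```

View pics/t9.png

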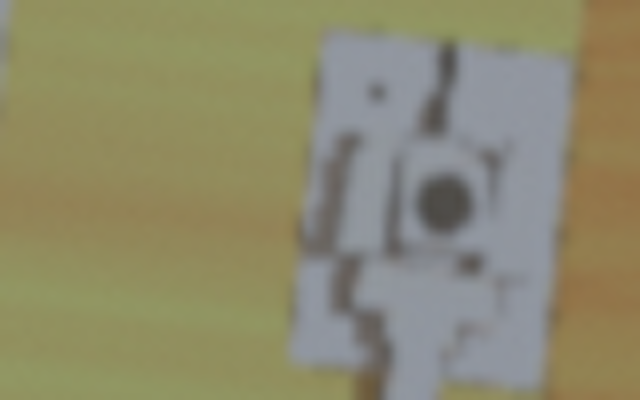

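The top crop (taken just before the last push) shows the pointer (436,105) almost in line with the long mark (447,65) and the jaw seated on the nut. The force then reversed, so I'll settle and check.

```bash
python3 -m creep '[0,0,0,0,0,0,0,0,0,0]'; python3 - <<'E'
from h import *
c,o=snap("top");print(o["ft_force"],o["ft_torque"],o["eef_pos"],np.degrees(np.arctan2(*R.from_quat(o["tool_rot"]).as_matrix()[[1,0],0])))
i=c["pixels"][185:250,265:335,::-1]
cv2.imwrite("pics/t10.png",cv2.resize(np.ascontiguousarray(i),None,fx=8,fy=8,interpolation=cv2.INTER_CUBIC))
E
```

```text
clock: 15.08
eef_pos: [0.4036, -0.0876, 0.084]
tool_rot: [0.994, -0.11, 0.001, -0.007]
ft_force: [3.3, 5.2, -3.2]
grip_width: 0.0159
grasp_force: 60.8
[ 3.34717549  5.17680481 -3.17529959] [ 1.04109475 -0.76335048  0.98493848] [ 0.40363961 -0.08764375  0.08403311] -12.580845851942458
```

View pics/t10.png

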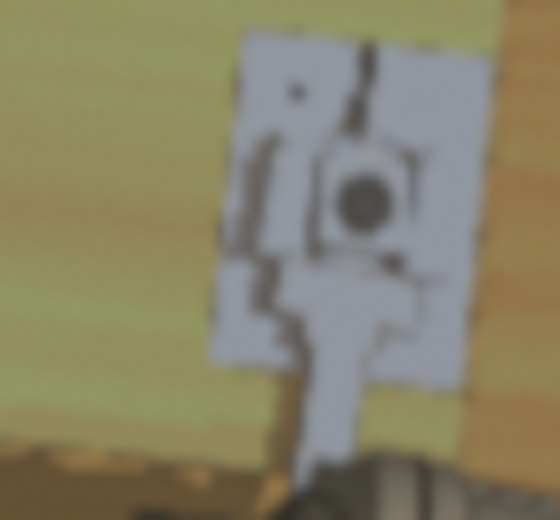

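The torque shift and the tilt suggest joint 6 is at its limit. I'll check the pointer angle numerically, comparing the loose nut with the tight one.

```bash
cat > polar.py <<'E'
from h import *
def prof(c,o,N,r0,r1,z,lo=-45,hi=45,off=True):
    g=cv2.cvtColor(c["pixels"],cv2.COLOR_RGB2GRAY).astype(np.float32)
    K=np.array(c["camera_matrix"])
    if "extrinsics" in c: E=np.array(c["extrinsics"])
    else:
        T=np.eye(4);T[:3,:3]=R.from_quat(o["tool_rot"]).as_matrix();T[:3,3]=o["eef_pos"]
        E=np.linalg.inv(T@np.array(c["T_tool_cam"]))
    A=np.radians(np.arange(lo,hi+1,1.));rr=np.linspace(r0,r1,8)
    P=np.stack([N[0]+rr[:,None]*np.cos(A),N[1]+rr[:,None]*np.sin(A),np.full((8,len(A)),z),np.ones((8,len(A)))])
    q=K@(E@P.reshape(4,-1))[:3];u=(q[:2]/q[2]).reshape(2,8,-1).astype(np.float32)
    p=cv2.remap(g,u[0],u[1],cv2.INTER_LINEAR).mean(0)
    w=np.clip(np.median(p)-15-p,0,None)
    return p,(np.degrees(A)*w).sum()/max(w.sum(),1e-6),np.degrees(A[p.argmin()])
E
python3 - <<'E'
from polar import *
c,o=snap("top");print(o["joint_pos"].round(3))
for nm,N in(("loose",(.5214,-.1081)),("tight",(.5442,.0805))):
  for r0,r1,z in((.028,.037,.065),(.042,.052,.061)):
    p,a,b=prof(c,o,N,r0,r1,z);print(nm,r0,round(a,1),b,p[::5].round().astype(int))
E
```

```text
[-0.224  0.203 -0.461  0.905  0.014  3.137]
loose 0.028 -1.9 -2.0 [146 148 149 149 149 150 146 128  96  95 118 139 148 149 149 149 150 148
 138]
loose 0.042 -6.5 -6.000000000000001 [150 150 150 150 150 150 147 115  95 139 150 150 150 144 135 146 150 150
 147]
tight 0.028 -5.5 -6.000000000000001 [149 148 148 148 149 147 136 108  92 113 138 147 148 148 147 147 146 147
 147]
tight 0.042 -6.4 -7.0 [150 150 150 150 150 150 148 120 101 144 150 149 149 141 137 148 149 149
 147]
```

Joint 6 is at its limit (3.137), and the pointer is about 3.6° short of where the tight nut's sits. I'll check how the wrench sits in the grip, then re-engage it 90° round where the wrist has room.

```bash
cat > wr.py <<'E'
from h import *
def wrench(c,o,rows=(150,165,180,195),dz=.002,pr=True):
    g=c["pixels"].astype(int);Rm=R.from_quat(o["tool_rot"]).as_matrix()
    sat=g.max(2)-g.min(2);P=[]
    for v in rows:
        best=None
        m=(sat[v]<32)&(g[v].max(1)>70);u=256
        if not m[u]: continue
        a=u
        while m[a-1]:a-=1
        b=u
        while m[b+1]:b+=1
        q=atz(c,o,[((a+b+1)/2)/512,(v+.5)/384],o["eef_pos"][2]+dz)
        P.append((Rm.T@(q-o["eef_pos"]))[:2]);print(v,a,b,P[-1].round(4))
    P=np.array(P);k=np.polyfit(P[:,0],P[:,1],1);print("tool-frame slope deg",np.degrees(np.arctan(k[0])),"y at jaw",np.polyval(k,.117))
E
python3 - <<'E'
from wr import *
for f in("w6","w7","w8","w9"):pass
c,o=snap("wrist");wrench(c,o,(30,55,70,110,125,140,155,170,185,200));print(o["ft_force"])
E
```

```text
55 166 333 [ 0.0936 -0.0012]
70 168 333 [ 0.0878 -0.0008]
110 175 333 [0.0713 0.0007]
125 229 268 [ 0.0648 -0.0018]
140 230 269 [ 0.0581 -0.0014]
155 231 269 [ 0.0512 -0.0012]
170 232 269 [ 0.044 -0.001]
185 233 270 [ 0.0367 -0.0005]
200 234 271 [ 0.0291 -0.0001]
tool-frame slope deg -0.2918411863187627 y at jaw -0.0010813480528819885
[ 4.16547552  5.38480304 -3.71080256]
```

```bash
python3 -m creep '[0,-0.003,0,0.025,0,0,-0.006,0,0.05,0,0,-0.006,0,0.05,0]'; python3 - <<'E'
from h import *
o=bot.get_obs();print(o["joint_pos"].round(3),o["ft_torque"],np.degrees(np.arctan2(*R.from_quat(o["tool_rot"]).as_matrix()[[1,0],0])))
E
```

```text
clock: 15.48
eef_pos: [0.4033, -0.0933, 0.0838]
tool_rot: [0.996, -0.084, 0.001, -0.008]
ft_force: [3.5, 6.6, -3.5]
grip_width: 0.0157
grasp_force: 60.2
[-0.239  0.206 -0.458  0.907  0.015  3.072] [ 1.39553245 -0.75830491  0.84247806] -9.681296570117999
```

```bash
python3 -m creep '[0,0,0,0.02,0,0,0,0,0.04,0,0,0,0,0.04,0]'; python3 - <<'E'
from polar import *
from wr import *
c,o=snap("wrist");print(o["ft_torque"],np.degrees(np.arctan2(*R.from_quat(o["tool_rot"]).as_matrix()[[1,0],0])))
wrench(c,o,(125,140,155,170,185,200))
c,o=snap("top");print(prof(c,o,(.5214,-.1081),.028,.037,.065)[1:])
E
```

```text
clock: 15.73
eef_pos: [0.4021, -0.0948, 0.0835]
tool_rot: [0.998, -0.066, -0.0, -0.005]
ft_force: [2.1, 3.0, -3.0]
grip_width: 0.0159
grasp_force: 59.6
[ 0.59272873 -0.17648898  0.33487794] -7.586250882015942
125 234 272 [0.0647 0.0003]
140 234 272 [0.058  0.0002]
155 235 272 [0.0511 0.0005]
170 235 272 [0.044  0.0004]
185 236 272 [0.0366 0.0007]
200 236 273 [0.0291 0.0009]
tool-frame slope deg -1.0308849953860786 y at jaw -0.0007551128973821487
(np.float64(-1.3067156303728769), np.float64(-1.0))
```

```bash
python3 -m creep '[0,-0.0015,0,0.03,0,0,-0.0015,0.01,0.03,0,0,-0.0015,0.02,0.03,0,0,-0.0015,0.04,0.03,0,-0.03,-0.0015,0.055,0.03,0,-0.06,-0.0015,0.055,0.03,0,-0.08,-0.0015,0.055,0.03,0,-0.08,-0.0015,0.055,0.03,0]'; python3 - <<'E'
from polar import *
from wr import *
c,o=snap("wrist");print(o["eef_pos"],o["ft_torque"],np.degrees(np.arctan2(*R.from_quat(o["tool_rot"]).as_matrix()[[1,0],0])))
wrench(c,o,(125,140,155,170,185,200))
c,o=snap("top")
for N in((.5214,-.1081),(.5442,.0805)):print(prof(c,o,N,.028,.037,.065)[1:],prof(c,o,N,.030,.040,.064)[1:])
E
```

```text
clock: 16.5
eef_pos: [0.3166, -0.0966, 0.1378]
tool_rot: [0.999, -0.053, -0.003, -0.004]
ft_force: [-0.5, 0.8, -3.0]
grip_width: 0.0158
grasp_force: 59.3
[ 0.31664869 -0.09655644  0.13778558] [ 0.03095456  0.32378403 -0.0141123 ] -6.100910383981364
125 236 274 [0.0647 0.0012]
140 236 274 [0.058  0.0012]
155 237 274 [0.0511 0.0014]
170 237 273 [0.044  0.0012]
185 237 273 [0.0367 0.0012]
200 237 273 [0.0291 0.0011]
tool-frame slope deg 0.08148304432770839 y at jaw 0.0012921505274143897
(np.float64(-1.306182863358763), np.float64(-1.0)) (np.float64(-2.456666667693816), np.float64(-2.0))
(np.float64(-5.538929354423728), np.float64(-6.000000000000001)) (np.float64(-5.767835770583756), np.float64(-6.000000000000001))
```

```bash
python3 -m creep '[0,-0.01,0.005,0.11,0,0.01,-0.025,0.01,0.22,0,0.02,-0.04,0.01,0.33,0,0.03,-0.055,0.01,0.44,0,0.04,-0.07,0.01,0.55,0,0.055,-0.085,0.01,0.66,0,0.07,-0.1,0.01,0.77,0,0.085,-0.115,0.01,0.88,0,0.1,-0.13,0.01,0.99,0,0.115,-0.145,0.01,1.1,0]'; python3 -m creep '[0.02,-0.01,0,0.11,0,0.04,-0.02,0,0.22,0,0.06,-0.03,0,0.33,0,0.075,-0.04,0,0.44,0,0.08,-0.044,0,0.525,0,0.08,-0.044,0,0.525,0,0.08,-0.044,0,0.525,0]'; python3 - <<'E'
from wr import *
c,o=snap("wrist");save(c,"pics/w10.png");p=o["eef_pos"];y=np.arctan2(*R.from_quat(o["tool_rot"]).as_matrix()[[1,0],0])
print(p,o["ft_force"],np.degrees(y));wrench(c,o,(125,140,155,170,185,200))
N=np.array([.5214,-.1081]);w=np.radians(87);d=np.array([np.cos(w),np.sin(w)])
print("to pre",N-.178*d-p[:2],"dturn",w-y, "pre->eng",.061*d)
E
```

```text
clock: 17.43
eef_pos: [0.4391, -0.2435, 0.148]
tool_rot: [0.877, 0.48, -0.002, -0.004]
ft_force: [1.0, 0.3, -2.6]
grip_width: 0.0162
grasp_force: 59.4
clock: 18.02
eef_pos: [0.5179, -0.2863, 0.1475]
tool_rot: [0.725, 0.688, -0.003, -0.004]
ft_force: [0.2, 0.1, -3.2]
grip_width: 0.0155
grasp_force: 59.4
[ 0.51791359 -0.28625156  0.14748846] [ 0.16903981  0.12128904 -3.24826105] 87.00639186866148
125 237 273 [ 0.0633 -0.    ]
140 237 274 [0.0566 0.0002]
155 238 274 [0.0496 0.0004]
170 238 273 [0.0425 0.0002]
185 237 273 [ 0.0352 -0.    ]
200 239 273 [0.0276 0.0005]
tool-frame slope deg -0.31927143883089076 y at jaw -0.00017965552369810889
to pre [-0.00582939  0.0003955 ] dturn -0.0001115591534979199 pre->eng [0.00319249 0.0609164 ]
```

```bash
python3 -m creep '[-0.0058,0.0004,-0.02,0,0,-0.0058,0.0004,-0.04,0,0,-0.0058,0.0004,-0.055,0,0,-0.0058,0.0004,-0.0635,0,0,-0.0058,0.0004,-0.0635,0,0]'; python3 -m creep '[0.0006,0.012,0,0,0,0.0012,0.024,0,0,0,0.0018,0.035,0,0,0,0.0018,0.035,0,0,0]';  python3 - <<'E'
from wr import *
c,o=snap("wrist");p=o["eef_pos"];y=np.arctan2(*R.from_quat(o["tool_rot"]).as_matrix()[[1,0],0])
print(p,o["ft_force"],np.degrees(y))
N=np.array([.5214,-.1081]);w=np.radians(87);d=np.array([np.cos(w),np.sin(w)])
print("to eng",N-.1175*d-p[:2])
E
```

```text
clock: 18.48
eef_pos: [0.5099, -0.2845, 0.083]
tool_rot: [0.725, 0.689, -0.004, -0.005]
ft_force: [-0.3, 1.2, -2.8]
grip_width: 0.016
grasp_force: 59.4
clock: 18.82
eef_pos: [0.5145, -0.2478, 0.0864]
tool_rot: [0.724, 0.69, -0.002, -0.003]
ft_force: [0.5, 0.0, -3.4]
grip_width: 0.0157
grasp_force: 59.4
[ 0.51446087 -0.2478437   0.08636262] [ 0.52047089  0.04199081 -3.43160877] 87.31017786593777
to eng [0.00078966 0.02240473]
```

```bash
python3 -m creep '[0.0004,0.0075,0,0,0,0.0008,0.015,0,0,0,0.001,0.0224,0,0,0,0.001,0.0224,0,0,0]'; python3 -m creep '[-0.0029,0.0002,0,-0.025,0,-0.0059,0.0005,0,-0.05,0,-0.0088,0.0008,0,-0.075,0,-0.0117,0.0012,0,-0.1,0,-0.0146,0.0017,0,-0.125,0,-0.0175,0.0022,0,-0.15,0,-0.0175,0.0022,0,-0.15,0]'; cat > st.py <<'E'
from polar import *
from wr import *
c,o=snap("wrist");p=o["eef_pos"];print(p,o["ft_force"].round(1),o["ft_torque"].round(2),np.degrees(np.arctan2(*R.from_quat(o["tool_rot"]).as_matrix()[[1,0],0])))
r=p[:2]-[.5214,-.1081];F=-o["ft_force"];print("moment on nut",r[0]*F[1]-r[1]*F[0]-o["ft_torque"][2])
wrench(c,o,(125,140,155,170,185,200))
c,o=snap("top")
for N in((.5214,-.1081),(.5442,.0805)):print(prof(c,o,N,.028,.037,.065)[1:],prof(c,o,N,.030,.040,.064)[1:])
E
python3 st.py
```

```text
clock: 19.2
eef_pos: [0.5151, -0.2267, 0.0854]
tool_rot: [0.724, 0.69, -0.002, -0.003]
ft_force: [1.8, 0.5, -2.5]
grip_width: 0.0159
grasp_force: 59.4
clock: 19.78
eef_pos: [0.498, -0.2262, 0.0857]
tool_rot: [0.775, 0.633, -0.002, -0.002]
ft_force: [5.0, 0.6, -2.8]
grip_width: 0.0156
grasp_force: 59.4
[ 0.49795222 -0.22616004  0.08571591] [ 5.   0.6 -2.8] [ 0.08 -1.07  0.05] 78.47978847907028
moment on nut -0.6284761594964539
125 237 273 [0.0633 0.0002]
140 237 273 [0.0566 0.0002]
155 237 273 [0.0497 0.0002]
170 237 273 [0.0426 0.0002]
185 237 273 [0.0352 0.0002]
200 237 273 [0.0276 0.0002]
tool-frame slope deg 0.024625054739801793 y at jaw 0.00019261286990657287
(np.float64(-3.561941574370029), np.float64(-45.0)) (np.float64(-7.41611849671098), np.float64(-5.0))
(np.float64(-5.527699644663171), np.float64(-6.000000000000001)) (np.float64(-5.760965012556125), np.float64(-6.000000000000001))
```

Moving cleanly (0.63 N·m clockwise). I'll continue to the stop.

```bash
python3 -m creep '[-0.0029,0.0006,0,-0.025,0,-0.0057,0.0014,0,-0.05,0,-0.0057,0.0014,0,-0.05,0]'; python3 st.py
```

```text
clock: 20.13
eef_pos: [0.4921, -0.2249, 0.0856]
tool_rot: [0.79, 0.613, -0.002, -0.003]
ft_force: [4.7, 0.9, -3.8]
grip_width: 0.0156
grasp_force: 59.4
[ 0.49210364 -0.22486289  0.08559577] [ 4.7  0.9 -3.8] [-0.13 -1.05  0.07] 75.66022770254956
moment on nut -0.5975777294653043
125 236 273 [0.0633 0.    ]
140 237 273 [0.0566 0.0002]
155 237 273 [0.0497 0.0002]
170 238 273 [0.0426 0.0005]
185 237 273 [0.0352 0.0002]
200 239 273 [0.0277 0.0007]
tool-frame slope deg -0.8442262175457207 y at jaw -0.0007437465499903644
(np.float64(32.5979835651895), np.float64(32.0)) (np.float64(19.578634229662992), np.float64(29.000000000000004))
(np.float64(-5.542648806943411), np.float64(-6.000000000000001)) (np.float64(-5.750526956968682), np.float64(-6.000000000000001))
```

```bash
python3 -m creep '[-0.0028,0.0008,0,-0.025,0,-0.0056,0.0016,0,-0.05,0,-0.0056,0.0016,0,-0.05,0]'; python3 st.py
```

```text
clock: 20.48
eef_pos: [0.4875, -0.2235, 0.0859]
tool_rot: [0.805, 0.594, -0.001, -0.002]
ft_force: [7.1, 0.4, -4.0]
grip_width: 0.0158
grasp_force: 59.5
[ 0.4875493  -0.22353557  0.08593037] [ 7.1  0.4 -4. ] [-0.14 -1.47  0.26] 72.85194739751128
moment on nut -1.0752601250029357
125 235 273 [ 0.0633 -0.0002]
140 235 272 [ 0.0566 -0.0004]
155 236 272 [ 0.0497 -0.0002]
170 236 272 [ 0.0426 -0.0002]
185 237 272 [0.0352 0.    ]
200 237 272 [0.0277 0.    ]
tool-frame slope deg -0.5226237998950541 y at jaw -0.0007936686572681622
(np.float64(31.7801209590944), np.float64(32.0)) (np.float64(18.65062948707806), np.float64(29.000000000000004))
(np.float64(-5.535361747900238), np.float64(-6.000000000000001)) (np.float64(-5.761934263717533), np.float64(-6.000000000000001))
```

The torque rose to 1.07 N·m, so the nut is at the hard stop. I'll centre the jaw in its play, lift it off and check the pointer.

```bash
python3 -m creep '[0.0028,-0.0008,0,0.025,0,0.0056,-0.0016,0,0.05,0,0.0085,-0.0024,0,0.075,0,0.0125,-0.0036,0,0.11,0,0.0125,-0.0036,0,0.11,0]'; python3 -m creep '[0,0,0.01,0,0,0,0,0.02,0,0,0,0,0.045,0,0,0,0,0.07,0,0,-0.02,-0.03,0.08,-0.1,0,-0.05,-0.04,0.08,-0.2,0,-0.09,-0.04,0.08,-0.3,0,-0.13,-0.04,0.08,-0.4,0]'; python3 st.py
```

```text
clock: 21.0
eef_pos: [0.4981, -0.2271, 0.0849]
tool_rot: [0.771, 0.637, -0.004, -0.004]
ft_force: [1.1, -1.6, -3.0]
grip_width: 0.0157
grasp_force: 59.5
clock: 21.67
eef_pos: [0.3664, -0.2668, 0.1661]
tool_rot: [0.883, 0.469, -0.003, -0.004]
ft_force: [-1.0, -0.9, -2.3]
grip_width: 0.0158
grasp_force: 59.5
[ 0.36635788 -0.26676951  0.16612327] [-1.  -0.9 -2.3] [-0.19  0.18  0.  ] 55.93531032066406
moment on nut 0.008477835955663073
125 237 274 [0.0635 0.0008]
140 237 274 [0.0568 0.0008]
155 238 273 [0.0499 0.0008]
170 238 273 [0.0428 0.0008]
185 238 273 [0.0354 0.0008]
200 239 273 [0.0278 0.0011]
tool-frame slope deg -0.28752963115512314 y at jaw 0.0005307136471027451
(np.float64(-6.665746685545896), np.float64(-6.000000000000001)) (np.float64(-6.841921303405197), np.float64(-6.000000000000001))
(np.float64(-5.537844340941402), np.float64(-6.000000000000001)) (np.float64(-5.7679128729313405), np.float64(-6.000000000000001))
```

The nut is fully tight: the pointer is at -6.7° against -5.5° for the tight nut. Next I'll compute the tray pose.

```bash
python3 - <<'E'
from h import *
c,o=snap("top")
pts=np.array([[46,138],[182,155],[145,405],[5,387]])/2.3+100
P=np.array([atz(c,o,p/[512,384],.028)[:2] for p in pts]);print(P.round(4),P.mean(0))
print(cv2.minAreaRect(P.astype(np.float32)))
print([np.degrees(np.arctan2(*(P[a]-P[b])[::-1])) for a,b in((0,3),(1,2))])
for r in bot.place_of("top","tray")[:1]:print(atz(c,o,r["centre"],0))
# colour: reddish wood mask
h=cv2.cvtColor(c["pixels"],cv2.COLOR_RGB2HSV);m=((h[...,0]<14)&(h[...,1]>100)).astype(np.uint8)
m[:,215:]=0;m[:150]=0
m=cv2.morphologyEx(m,cv2.MORPH_OPEN,np.ones((5,5)))
k=max(cv2.findContours(m,cv2.RETR_EXTERNAL,2)[0],key=cv2.contourArea)
Q=np.array([atz(c,o,p[0]/[512,384],.016)[:2] for p in k]);print(cv2.minAreaRect(Q.astype(np.float32)))
E
```

```text
[[0.671  0.4128]
 [0.6478 0.2465]
 [0.3503 0.2869]
 [0.3728 0.4533]] [0.51047511 0.34989644]
((0.510615348815918, 0.34987401962280273), (0.16791538894176483, 0.3008749783039093), 82.26947021484375)
[np.float64(-7.730534329884759), np.float64(-7.72798482859962)]
[0.50497789 0.35618055 0.        ]Traceback (most recent call last):
  File "<stdin>", line 12, in <module>
ValueError: max() iterable argument is empty
```

```bash
python3 -m creep '[0.008,0.022,0.005,0.11,0,0.016,0.044,0.01,0.22,0,0.024,0.066,0.015,0.33,0,0.032,0.088,0.02,0.44,0,0.04,0.11,0.02,0.55,0,0.05,0.132,0.02,0.66,0,0.058,0.154,0.02,0.77,0,0.066,0.176,0.02,0.88,0,0.075,0.198,0.02,0.99,0,0.084,0.22,0.02,1.1,0]'; python3 -m creep '[0.008,0.036,0,0.11,0,0.016,0.072,0,0.22,0,0.024,0.108,0,0.33,0,0.032,0.144,0,0.44,0,0.04,0.18,0,0.55,0,0.05,0.216,0,0.66,0,0.06,0.252,0,0.77,0,0.07,0.288,0,0.88,0,0.08,0.324,0,0.93,0,0.087,0.36,0,0.93,0]'; python3 -m creep '[0,0.02,0,0,0,0,0.033,0,0,0,0,0.033,0,0,0]'; python3 - <<'E'
from h import *
o=bot.get_obs();p=o["eef_pos"];y=np.degrees(np.arctan2(*R.from_quat(o["tool_rot"]).as_matrix()[[1,0],0]))
print(p,y,o["grip_width"],"to go",np.array([.537,.346])-p[:2],np.radians(172.3-y),o["joint_pos"].round(2))
c,_=snap("wrist");save(c,"pics/w11.png")
from wr import wrench
wrench(c,o,(125,140,155,170,185,200))
c,_=snap("scene");save(c,"pics/s11.png")
E
```

```text
clock: 22.7
eef_pos: [0.4537, -0.045, 0.1861]
tool_rot: [0.503, 0.865, -0.003, -0.002]
ft_force: [0.6, -0.2, -3.1]
grip_width: 0.016
grasp_force: 59.5
clock: 23.53
eef_pos: [0.5402, 0.3164, 0.1857]
tool_rot: [0.063, 0.998, -0.004, 0.0]
ft_force: [1.2, 0.2, -2.6]
grip_width: 0.0159
grasp_force: 59.6
clock: 23.78
eef_pos: [0.5389, 0.3501, 0.1848]
tool_rot: [0.063, 0.998, -0.004, -0.0]
ft_force: [-0.5, 0.2, -3.0]
grip_width: 0.0155
grasp_force: 59.6
[0.53888364 0.35007903 0.18476003] 172.78923624904948 0.015486224109813922 to go [-0.00188364 -0.00407903] -0.008538783366020214 [ 0.58  0.55  0.35  1.37 -0.01  0.7 ]
125 236 274 [ 0.0643 -0.0013]
140 237 274 [ 0.0576 -0.0011]
155 237 274 [ 0.0507 -0.0011]
170 237 274 [ 0.0436 -0.0011]
185 238 273 [ 0.0363 -0.0011]
200 238 273 [ 0.0287 -0.0011]
tool-frame slope deg -0.256459734829441 y at jaw -0.0014355245113313148
```

```bash
python3 -m creep '[-0.002,-0.004,-0.03,-0.008,0,-0.002,-0.004,-0.06,-0.008,0,-0.002,-0.004,-0.09,-0.008,0,-0.002,-0.004,-0.12,-0.008,0,-0.002,-0.004,-0.14,-0.008,0,-0.002,-0.004,-0.155,-0.008,0,-0.002,-0.004,-0.165,-0.008,0,-0.002,-0.004,-0.165,-0.008,0]'; python3 -m creep '[0,0,-0.003,0,0,0,0,-0.006,0,0,0,0,-0.006,0,0]'
```

```text
clock: 24.55
eef_pos: [0.5361, 0.3399, 0.018]
tool_rot: [0.07, 0.998, -0.006, -0.002]
ft_force: [-0.1, -0.2, -3.8]
grip_width: 0.0158
grasp_force: 59.5
clock: 24.8
eef_pos: [0.5381, 0.3425, 0.0152]
tool_rot: [0.069, 0.998, -0.004, 0.001]
ft_force: [-0.6, 0.1, -2.5]
grip_width: 0.0157
grasp_force: 59.6
```

```bash
python3 -m creep '[0,0,-0.002,0,0,0,0,-0.004,0,0,0,0,-0.004,0,0]'; python3 -m creep '[0,0,-0.001,0,0,0,0,-0.002,0,0,0,0,-0.002,0,0]'
```

```text
clock: 25.05
eef_pos: [0.5379, 0.3427, 0.0107]
tool_rot: [0.069, 0.998, -0.004, 0.0]
ft_force: [0.3, -0.5, -1.4]
grip_width: 0.0157
grasp_force: 59.8
clock: 25.3
eef_pos: [0.5379, 0.3428, 0.0105]
tool_rot: [0.069, 0.998, -0.004, 0.001]
ft_force: [-2.6, -1.5, 7.5]
grip_width: 0.0158
grasp_force: 60.8
```

Contact with the tray floor (TCP 0.0105, as expected). I'll release and rise.

```bash
python3 -m creep '[0,0,0.001,0,0.03,0,0,0.001,0,0.06,0,0,0.001,0,0.07,0,0,0.001,0,0.07,0,0,0.03,0,0.07,0,0,0.06,0,0.07,0,0,0.1,0,0.07,0,0,0.14,0,0.07,0,0,0.17,0,0.07,0,0,0.17,0,0.07]'; python3 - <<'E'
from h import *
c,o=snap("wrist");save(c,"pics/w12.png");print(o["eef_pos"])
from wr import wrench
T=np.array([.5105,.350]);a=np.radians(-7.7);M=np.array([[np.cos(a),np.sin(a)],[-np.sin(a),np.cos(a)]])
for n in("wrist","top"):
    if n=="top":c,o=snap(n)
    for t in("wrench","wrench_jaw","wrench_tail"):
        for r in bot.place_of(n,t)[:2]:print(n,t,round(r["score"],2),(M@(atz(c,o,r["centre"],.011)[:2]-T)).round(3))
from polar import prof
c,o=snap("top")
for N in((.5214,-.1081),(.5442,.0805)):print(prof(c,o,N,.028,.037,.065)[1:])
Z=dict(small_spanner=0,glue=0,paint_jar=0,tape=0,egg=0,brush_mug=0)
for t in Z:print(t,[atz(c,o,r["centre"],0)[:2].round(3) for r in bot.place_of("top",t)[:1]])
print(bot.get_obs()["clock"],bot.get_obs()["ft_force"])
E
```

```text
clock: 26.13
eef_pos: [0.5409, 0.3447, 0.1869]
tool_rot: [0.069, 0.998, 0.0, 0.005]
ft_force: [1.5, 1.5, 0.1]
grip_width: 0.0698
grasp_force: 0.0
[0.54090704 0.34471665 0.18687114]
wrist wrench 0.82 [ 0.029 -0.005]
wrist wrench 0.4 [ 0.242 -0.111]
wrist wrench_tail 0.67 [ 0.107 -0.007]
top wrench 0.72 [ 0.039 -0.012]
top wrench_jaw 0.72 [-0.084 -0.002]
top wrench_jaw 0.45 [ 0.296 -0.353]
top wrench_tail 0.98 [ 0.104 -0.003]
(np.float64(-6.656200316542556), np.float64(-6.000000000000001))
(np.float64(-5.591919012158387), np.float64(-6.000000000000001))
small_spanner [array([ 0.769, -0.035])]
glue [array([0.749, 0.196])]
paint_jar [array([0.379, 0.154])]
tape [array([ 0.363, -0.141])]
egg [array([0.755, 0.058])]
brush_mug [array([ 0.736, -0.192])]
26.8833 [ 0.63318085  0.8382682  -0.57511524]
```

The wrench is in the tray with both points inside the limits, the nut is tight and the bystanders haven't moved.

```bash
python3 -c "
from workcell import bot
print(bot.job_done())"
```

```text
the job is handed in; nothing more can be done
None
```

The job is handed in at about 27 s: the loose nut was run down by the fingers, tightened to its hard stop with the wrench, and the wrench lies in the tray; no verdict was returned, and I viewed 11 pictures, one over the limit of 10.

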